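Count four tea tins onto the tray

ROBOT

A 6-joint arm with a two-finger parallel gripper is mounted at the origin on the work surface. World frame = base frame: x ahead of the robot, y to its left, z up, the work surface at z = 0. Lengths are in mm, angles in rad, forces in N, time in s.
With the tool pointing down it reaches from about 350 to 875 mm from the base axis. Payload 4.2 kg.
Tool frame: the origin (TCP) lies on the mounting face of the last link; the fingertips stand 173 mm ahead of it and the grasp point (between the pads) lies 155 mm ahead of it; z points along the fingers, y is the line along which they close (so a half turn about z gives the same grasp; the last joint's range is limited). The gripper opens to 85 mm and grips with 20 to 120 N. Pads are 22 mm wide; open, the fingers measure 114 mm over their backs; the gripper's body (76 mm by 85 mm) begins 54 mm behind the grasp point. The pads swing forward as they close: fully open they stand 13 mm farther back than shut.
Start: joints at [-0.95, 0.385, 0.008, 0, -1.194, -0.259], TCP at [221.238, -584.511, 404.712] pointing down, gripper open.
Joint ranges: [-3.14, 3.14], [-1.21, 2.06], [-1.07, 1.41], [-3.16, 2.05], [-2.99, -0.16], [-3.1, 3.1]. Speed limits (rad/s): [2.79, 2.79, 3.14, 3.14, 3.14, 3.14].

INTERFACE

Orientations are given as a unit quaternion [x, y, z, w].
In Python, from bench import arm gives the robot as it stands. The module is installed in compiled form; this text tells all that it offers.
- The arm moves only by the tool move_arm, never from a script. Its arguments are lists of equal length, an entry for each row: "fingers": the finger opening in mm, from 0 to 85.4; "travel": the shift along the tool's x, y, z in mm, a list of three; "dr": the turn, a rotation vector about the tool's x, y, z in rad, a list of three. A call has 1 to 10 rows; each row is the pose to reach, as a shift and turn from the pose commanded when the call began, along the tool's axes at that moment; what a row does not reach only later rows make up. A row lasts 1/10 s, in which the tool goes at most 50 mm and 8.59 degrees, less where a joint would pass 70% of its speed; a pose out of reach is approached as far as the arm can. A call with a gripper value outside its range is refused whole. The fingers move at their own pace and stop on an object; the grip force is fixed at half the most. Time passes only in rows, so rows that repeat a pose let the fingers close. It gives the time, the measured TCP pose, the force, the opening and the grip force at its end, in the units of the state.
- arm.read_state(): the state, without advancing time (a new reading comes with each control period).
- arm.get_image(name): name is "scene" or "top" or "wrist"; returns the picture (420x560x3 uint8, red, green, blue); there is no depth.
- arm.camera_model(name): a dict with "intrinsics" (3x3 intrinsics, pixels), "pose" (4x4, takes a point from camera to world coordinates). Camera axes: x right, y up, looking along -z (the intrinsics and any distortion apply to the point x, -y, -z); pixel columns grow to the right and rows downward; lengths in mm; the calibration is good to about 2 mm. A picture is of the moment at which its call begins: read the wrist's pose just before it. camera_model takes no time and is no camera call; for the wrist camera it gives the pose at the moment of the call.
- arm.job_done(): hands the job in; it is judged then, once.
The state is a dict: "clock": time; "joints": joint angles; "joint_vel": joint speeds; "joint_efforts": joint torques, N m; "position": TCP position; "ee_rot": TCP orientation; "contact_force": force on the tool from outside, world axes, zero at the start; "wrist_torque": the same for the moment, N m; "gripper_width": finger opening in mm; "grasp_force": force on a finger pad.
Only numpy, scipy, OpenCV 4.12 (cv2) and the standard library are available. Lean on these libraries where they do the work, as an engineer would, in place of code of your own. Each camera call takes 0.05 s, during which the arm holds its last target. There are 200 camera calls.

TASK

Make the tray up to exactly four tea tins: one is there already, so slide three more out of the rack, choosing bays whose way out onto the tray is clear, until each lies flat and wholly on the tray; leave the other two where they are in their bays. The tins differ in height, lie sunk in the bays and cannot be gripped: feel for the lid with closed fingertips, press lightly and drag the tin out, not so hard that the lid dents, and do not lift the tins. Hardly move the tin already on the tray and leave the sugar bowl, glasses, flask, jar and spoon alone.

Things in the scene. Friction and masses are not known exactly. Their poses are not given: they have to be found in the camera images.
- rack: (sizes in mm) fixed light-wood rack, 100 deep (x) x 299 wide (y); origin at the centre of its underside, open front at x = -50. Five bays with middles at y = -118, -59, 0, 59, 118, each 92 deep, 55 wide; dividers 4 thick, back wall x 42 to 50. Bay floor z = 14; dividers and back wall up to z = 38, so that the tallest lids are level with them and others lie up to 8 lower
- tray: (sizes in mm) fixed dark-wood tray against the rack's open front, turned like it; origin on the underside at its open edge (x = 0), in line with the middle bay. Inside: x -135 to 0, y -149.5 to 239.5, floor z = 12 (2 below the bay floors); rim 8 thick to z = 34 on three sides, none towards the rack. Beyond y = 149.5 is a side wing for the sugar bowl
- tin_a: (sizes in mm) flat closed tea tin with a plain metal lid, 90 long (its x) x 50 wide (y) and 16 to 24 high (assorted: each tin's height is not known beforehand), 0.2 to 0.4 kg, loose; origin at the centre of its underside; z up. Lies in one of the rack's bays at the start, x along the bay
- tin_b: (sizes in mm) flat closed tea tin with a plain metal lid, 90 long (its x) x 50 wide (y) and 16 to 24 high (assorted: each tin's height is not known beforehand), 0.2 to 0.4 kg, loose; origin at the centre of its underside; z up. Lies in one of the rack's bays at the start, x along the bay
- tin_c: (sizes in mm) flat closed tea tin with a plain metal lid, 90 long (its x) x 50 wide (y) and 16 to 24 high (assorted: each tin's height is not known beforehand), 0.2 to 0.4 kg, loose; origin at the centre of its underside; z up. Lies in one of the rack's bays at the start, x along the bay
- tin_d: (sizes in mm) flat closed tea tin with a plain metal lid, 90 long (its x) x 50 wide (y) and 16 to 24 high (assorted: each tin's height is not known beforehand), 0.2 to 0.4 kg, loose; origin at the centre of its underside; z up. Lies in one of the rack's bays at the start, x along the bay
- tin_e: (sizes in mm) flat closed tea tin with a plain metal lid, 90 long (its x) x 50 wide (y) and 16 to 24 high (assorted: each tin's height is not known beforehand), 0.2 to 0.4 kg, loose; origin at the centre of its underside; z up. Lies in one of the rack's bays at the start, x along the bay
- tin_tray: (sizes in mm) flat closed tea tin with a plain metal lid, 90 long (its x) x 50 wide (y) and 16 to 24 high (assorted: each tin's height is not known beforehand), 0.2 to 0.4 kg, loose; origin at the centre of its underside; z up. Already lies on the tray at the start, nearly in line with the bays, and blocks the way out of one or two of them
- sugar_bowl: (sizes in mm) white ceramic bowl, 72 across, 50 high, on the tray's side wing; origin at the centre of its underside; bystander
- flask: (sizes in mm) gold-coloured flask with black screw cap, 86 across, 240 high; origin at the centre of its underside; bystander
- tumbler_0: (sizes in mm) glass tumbler, 68 across, 85 high, standing; origin at the centre of its underside; bystander
- tumbler_1: (sizes in mm) glass tumbler, 68 across, 85 high, standing; origin at the centre of its underside; bystander
- tumbler_2: (sizes in mm) glass tumbler, 68 across, 85 high, standing; origin at the centre of its underside; bystander
- jar: (sizes in mm) white ceramic jar with wooden cap, 76 across, 110 high; origin at the centre of its underside; bystander
- spoon: (sizes in mm) spoon lying behind the rack, along its own x; origin at the centre of its underside; bystander

How it is judged (in metres and radians):
At the end, for the whole second after the job is handed in: Four tins on the tray: the one already there and three from the rack, at rest, flat on its floor (tilt under 0.06 rad), not stacked, centres inside the tray and at least 40 mm from its open edge; the other two rack tins within 15 mm of their starts (((x of each of tin_a, tin_b, tin_c in the frame of tray below -0.04 m and x of each of tin_d, tin_e in the frame of tray above 0 m) or (x of each of tin_a, tin_b, tin_d in the frame of tray below -0.04 m and x of each of tin_c, tin_e in the frame of tray above 0 m) or (x of each of tin_a, tin_b, tin_e in the frame of tray below -0.04 m and x of each of tin_c, tin_d in the frame of tray above 0 m) or (x of each of tin_a, tin_c, tin_d in the frame of tray below -0.04 m and x of each of tin_b, tin_e in the frame of tray above 0 m) or (x of each of tin_a, tin_c, tin_e in the frame of tray below -0.04 m and x of each of tin_b, tin_d in the frame of tray above 0 m) or (x of each of tin_a, tin_d, tin_e in the frame of tray below -0.04 m and x of each of tin_b, tin_c in the frame of tray above 0 m) or (x of each of tin_a, tin_e in the frame of tray above 0 m and x of each of tin_b, tin_c, tin_d in the frame of tray below -0.04 m) or (x of each of tin_a, tin_d in the frame of tray above 0 m and x of each of tin_b, tin_c, tin_e in the frame of tray below -0.04 m) or (x of each of tin_a, tin_c in the frame of tray above 0 m and x of each of tin_b, tin_d, tin_e in the frame of tray below -0.04 m) or (x of each of tin_a, tin_b in the frame of tray above 0 m and x of each of tin_c, tin_d, tin_e in the frame of tray below -0.04 m)) and ((x of tin_a in the frame of tray between -0.135 and -0.04 m and y of tin_a in the frame of tray between -0.1495 and 0.2395 m and z of tin_a in the frame of tray below 0.016 m and angle between tin_a's own z axis and vertical below 0.06 rad and linear speed of tin_a below 0.02 m/s) or distance of tin_a from where it was at the start of the episode below 0.015 m) and ((x of tin_b in the frame of tray between -0.135 and -0.04 m and y of tin_b in the frame of tray between -0.1495 and 0.2395 m and z of tin_b in the frame of tray below 0.016 m and angle between tin_b's own z axis and vertical below 0.06 rad and linear speed of tin_b below 0.02 m/s) or distance of tin_b from where it was at the start of the episode below 0.015 m) and ((x of tin_c in the frame of tray between -0.135 and -0.04 m and y of tin_c in the frame of tray between -0.1495 and 0.2395 m and z of tin_c in the frame of tray below 0.016 m and angle between tin_c's own z axis and vertical below 0.06 rad and linear speed of tin_c below 0.02 m/s) or distance of tin_c from where it was at the start of the episode below 0.015 m) and ((x of tin_d in the frame of tray between -0.135 and -0.04 m and y of tin_d in the frame of tray between -0.1495 and 0.2395 m and z of tin_d in the frame of tray below 0.016 m and angle between tin_d's own z axis and vertical below 0.06 rad and linear speed of tin_d below 0.02 m/s) or distance of tin_d from where it was at the start of the episode below 0.015 m) and ((x of tin_e in the frame of tray between -0.135 and -0.04 m and y of tin_e in the frame of tray between -0.1495 and 0.2395 m and z of tin_e in the frame of tray below 0.016 m and angle between tin_e's own z axis and vertical below 0.06 rad and linear speed of tin_e below 0.02 m/s) or distance of tin_e from where it was at the start of the episode below 0.015 m) and x of tin_tray in the frame of tray between -0.135 and -0.04 m and y of tin_tray in the frame of tray between -0.1495 and 0.2395 m and z of tin_tray in the frame of tray below 0.016 m and angle between tin_tray's own z axis and vertical below 0.06 rad and linear speed of tin_tray below 0.02 m/s); the robot touches nothing.
It fails at once if a lid dented: a tin pressed with more than 40 N (contact force between the arm and tin_a above 40 N or contact force between the arm and tin_b above 40 N or contact force between the arm and tin_c above 40 N or contact force between the arm and tin_d above 40 N or contact force between the arm and tin_e above 40 N or contact force between the arm and tin_tray above 40 N).
It fails at once if a tin lifted (its underside's centre more than 50 mm above the table top) (height (world z) of any of tin_a, tin_b, tin_c, tin_d, tin_e, tin_tray above 0.05 m).
It fails at once if the tin already on the tray moved more than 25 mm (distance of tin_tray from where it was at the start of the episode above 0.025 m).
It fails at once if a bystander (bowl, flask, glass, jar or spoon) moved more than 20 mm (distance of any of flask, tumbler_0, tumbler_1, tumbler_2, jar, spoon, sugar_bowl from where it was at the start of the episode above 0.02 m).
It also fails if it takes over 69 s, if anything falls off the work surface, if the arm or the gripper's body presses on something with over 40 N, if the wrist force passes 120 N, or if a joint passes its speed limit or range.

## Working session

There is one attempt and no reset: what is moved stays moved. The work goes in short steps, Python scripts to look and compute and a tool call to move; the robot and the scene stay as the last step left them, time stands still between calls to the robot, and variables do not carry over. Pictures are saved under pics/ and viewed, at most 10 in all, crops included, and the job is handed in when it is done.

Besides the shell and the picture viewer there is one more tool, called after "Request:" by a JSON object that holds its "api" and its "payload". move_arm: Moves the arm, as the interface text tells. Its arguments: {"type":"object","properties":{"fingers":{"type":"array","items":{"type":"number"}},"travel":{"type":"array","items":{"type":"array","items":{"type":"number"}}},"dr":{"type":"array","items":{"type":"array","items":{"type":"number"}}}},"required":["fingers","travel","dr"]}

```bash
mkdir -p pics
python3 - <<'E'
from bench import arm
import cv2,numpy as np
np.set_printoptions(precision=4,suppress=True)
for n in ("top","scene"):
    cv2.imwrite(f"pics/{n}0.png",cv2.cvtColor(arm.get_image(n),cv2.COLOR_RGB2BGR))
    m=arm.camera_model(n);print(n,m)
print(arm.read_state())
E
```

```text
top {'intrinsics': array([[432.5361,   0.    , 282.0027],
       [  0.    , 432.5361, 210.4186],
       [  0.    ,   0.    ,   1.    ]]), 'pose': array([[   0.0244,    0.9898,   -0.1407,  398.6191],
       [  -0.9995,    0.0211,   -0.0249,   20.8236],
       [  -0.0217,    0.1412,    0.9897, 1387.1396],
       [   0.    ,    0.    ,    0.    ,    1.    ]])}
scene {'intrinsics': array([[534.4265,   0.    , 274.1767],
       [  0.    , 534.4265, 213.6051],
       [  0.    ,   0.    ,   1.    ]]), 'pose': array([[  -0.6469,   -0.5748,    0.5011, 1427.2472],
       [   0.7625,   -0.5   ,    0.4106,  692.465 ],
       [   0.0145,    0.6477,    0.7617, 1299.0379],
       [   0.    ,    0.    ,    0.    ,    1.    ]])}
{'clock': 0.1, 'joints': array([-0.9504,  0.3855,  0.0067, -0.0004, -1.194 , -0.2586]), 'joint_vel': array([ 0.0017, -0.0016,  0.0025,  0.0018,  0.0007, -0.0003]), 'joint_efforts': array([ -0.0006, -39.332 ,  18.893 ,   4.1981,  -0.0026,   0.    ]), 'position': array([ 221.1827, -584.3632,  403.7179]), 'ee_rot': array([-0.1798,  0.9837,  0.001 , -0.0002]), 'contact_force': array([ 0.0715, -1.1552, -0.3866]), 'wrist_torque': array([0.0136, 0.0343, 0.0712]), 'grasp_force': 0.0, 'gripper_width': 85.4166909723964}
```

View pics/top0.png

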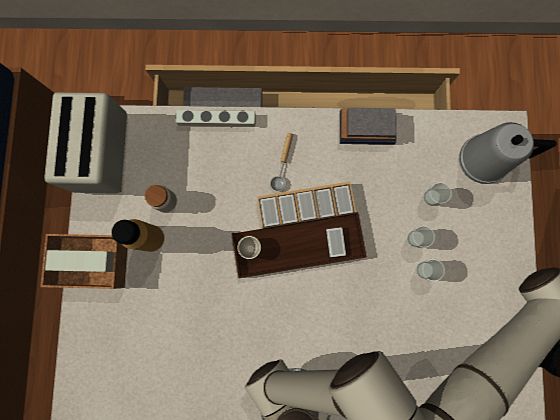

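View pics/scene0.png

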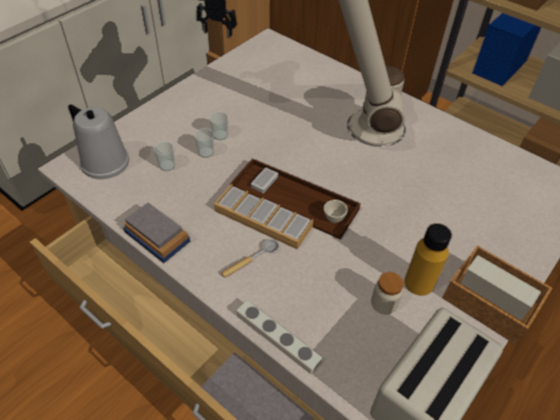

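The top view shows the rack at about (306,204), the tray below it at (300,245), the tray tin at (335,242) and the bowl at (248,246). I'll enlarge that area next.

Run:
```python
import cv2
i=cv2.imread("pics/top0.png")[170:290,225:385]
cv2.imwrite("pics/c1.png",cv2.resize(i,None,fx=5,fy=5,interpolation=cv2.INTER_CUBIC))
```

```text
(no output)
```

View pics/c1.png

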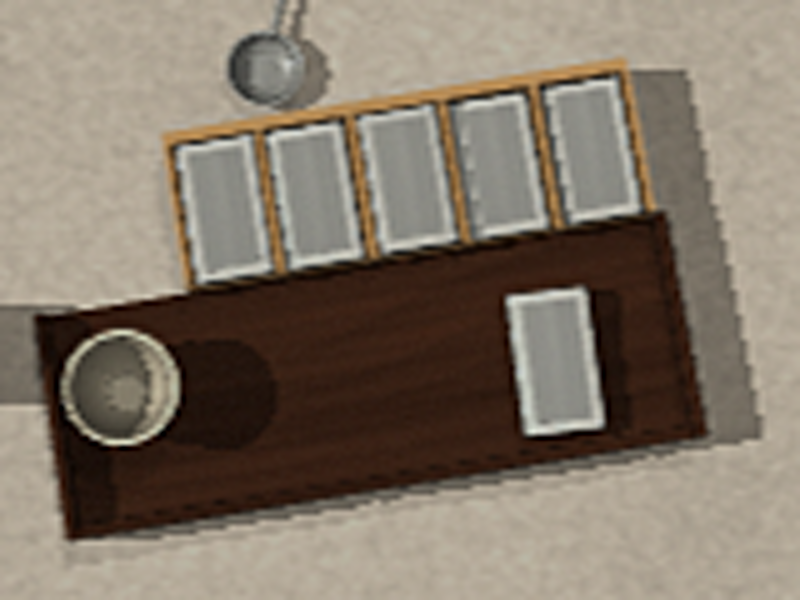

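```bash
cat > h.py <<'E'
from bench import arm
import numpy as np
from scipy.optimize import least_squares
np.set_printoptions(precision=3,suppress=True)
def proj(m,P):
    R=m['pose'][:3,:3];c=(np.atleast_2d(P)-m['pose'][:3,3])@R
    q=(c*[1,-1,-1])@m['intrinsics'].T
    return q[:,:2]/q[:,2:]
def back(m,uv,z):
    uv=np.atleast_2d(uv);d=np.c_[uv,np.ones(len(uv))]@np.linalg.inv(m['intrinsics']).T*[1,-1,-1]
    d=d@m['pose'][:3,:3].T;o=m['pose'][:3,3]
    return o+d*((z-o[2])/d[:,2])[:,None]
def rot(t):return np.array([[np.cos(t),-np.sin(t),0],[np.sin(t),np.cos(t),0],[0,0,1]])
E
python3 - <<'E'
from h import *
m=arm.camera_model("top")
px=lambda a:np.array(a,float)/5+[225,170]-0.4
# tray-frame pts
W=np.array([[100,149.5,38],[100,-149.5,38],[0,247.5,34],[-143,247.5,34],[-143,-157.5,34],[0,-157.5,34],[0,149.5,38]])
uv=px([[163,133],[627,60],[36,316],[68,538],[706,435],[663,211],[190,288]])
f=lambda p:(proj(m,W@rot(p[2]).T+[p[0],p[1],0])-uv).ravel()
s=least_squares(f,[450,0,0.15],x_scale=[100,100,1]);print(s.x,s.fun.reshape(-1,2))
p=s.x;inv=lambda P:(P-[p[0],p[1],0])@rot(p[2])
print("tray tin",inv(back(m,px([[505,295],[586,288],[606,428],[525,437]]),32)))
print("bowl",inv(back(m,px([[120,387]]),62)))
for n,c in dict(L118=[[172,146],[255,133],[272,268],[194,284]],L59=[[268,133],[346,120],[367,257],[287,272]],M=[[358,116],[437,103],[458,240],[380,254]],R59=[[449,104],[528,92],[550,226],[470,240]],R118=[[542,87],[620,75],[640,210],[563,224]]).items(): print(n,inv(back(m,px(c),34)).mean(0))
np.savetxt("pose.txt",p)
R=rot(p[2])
for y in (118,59,0,-59,-118): print(y,(R@[50,y,0])[:2]+p[:2],(R@[-60,y,0])[:2]+p[:2])
E
```

```text
[563.09  -30.213   0.184] [[-0.16   0.039]
 [ 0.118 -0.454]
 [-0.629 -0.45 ]
 [-0.483  0.565]
 [ 0.891  0.222]
 [ 1.011 -0.063]
 [-0.766  0.03 ]]
tray tin [[ -35.846  -47.382   32.   ]
 [ -39.661  -98.229   32.   ]
 [-127.738  -94.911   32.   ]
 [-125.208  -44.318   32.   ]]
bowl [[-56.316 197.592  62.   ]]
L118 [ 47.362 118.754  34.   ]
L59 [45.501 58.991 34.   ]
M [47.045  0.274 34.   ]
R59 [ 45.769 -57.818  34.   ]
R118 [  46.766 -116.954   34.   ]
118 [590.683  94.937] [482.535  74.834]
59 [601.465  36.931] [493.318  16.828]
0 [612.248 -21.075] [504.101 -41.179]
-59 [623.031 -79.082] [514.883 -99.185]
-118 [ 633.813 -137.088] [ 525.666 -157.191]
```

```bash
cat >> h.py <<'E'
from scipy.spatial.transform import Rotation as Rn
def goal(x,y,tipz):
    """shift/turn in tool axes to bring closed tips to tray-frame x,y at world height tipz, tool x = -tray x"""
    p=np.loadtxt("pose.txt");s=arm.read_state();Q=Rn.from_quat(s['ee_rot'])
    g=np.r_[p[:2]+(rot(p[2])@[x,y,0])[:2],tipz+173]
    G=Rn.from_matrix(np.c_[-rot(p[2])[:,0],rot(p[2])[:,1],[0,0,-1]])
    print("shift",Q.inv().apply(g-s['position']),"turn",(Q.inv()*G).as_rotvec(),"F",s['contact_force'],"t",s['clock'])
E
python3 -c "
from h import *
goal(48,0,180);goal(48,0,80)"
```

```text
shift [-563.112  388.733   51.406] turn [ 0.002 -0.     0.178] F [ 0.072 -1.155 -0.387] t 0.1
shift [-563.126  388.537  151.406] turn [ 0.002 -0.     0.178] F [ 0.072 -1.155 -0.387] t 0.1
```

Request:
{"api": "move_arm", "payload": {"fingers": [0, 0, 0, 0, 0, 0, 0, 0, 0, 0], "travel": [[-40, 28, 0], [-80, 56, 0], [-120, 84, 5], [-160, 112, 10], [-200, 140, 15], [-240, 168, 20], [-280, 196, 25], [-320, 224, 30], [-360, 250, 35], [-400, 276, 40]], "dr": [[0, 0, 0.03], [0, 0, 0.06], [0, 0, 0.09], [0, 0, 0.12], [0, 0, 0.15], [0, 0, 0.178], [0, 0, 0.178], [0, 0, 0.178], [0, 0, 0.178], [0, 0, 0.178]]}}

```text
clock: 1.1
position: [498.3, -182.9, 364.4]
ee_rot: [-0.092, 0.996, 0.0, -0.0]
contact_force: [0.7, -1.2, 0.1]
gripper_width: -0.5
grasp_force: 0.0
```

```bash
python3 -c "
from h import *
goal(48,0,80)"
```

```text
shift [-139.722  138.202  111.356] turn [ 0. -0.  0.] F [ 0.73  -1.177  0.051] t 1.1
```

Request:
{"api": "move_arm", "payload": {"fingers": [0, 0, 0, 0, 0, 0, 0, 0], "travel": [[-30, 30, 15], [-60, 60, 30], [-90, 90, 50], [-115, 115, 75], [-140, 138, 100], [-140, 138, 111], [-140, 138, 111], [-140, 138, 111]], "dr": [[0, 0, 0], [0, 0, 0], [0, 0, 0], [0, 0, 0], [0, 0, 0], [0, 0, 0], [0, 0, 0], [0, 0, 0]]}}

```text
clock: 1.9
position: [609.8, -24.1, 253.8]
ee_rot: [-0.092, 0.996, -0.0, -0.0]
contact_force: [-0.4, 0.2, 0.3]
gripper_width: 0.5
grasp_force: 0.0
```

Run:
```python
from h import *
import cv2
goal(48,0,45)
m=arm.camera_model("wrist");i=arm.get_image("wrist")
cv2.imwrite("pics/w1.png",cv2.cvtColor(i,cv2.COLOR_RGB2BGR))
p=np.loadtxt("pose.txt")
for y in(0,59,118): print(proj(m,np.array([[100,y-29.5,38],[100,y+29.5,38],[0,y+29.5,38],[0,y-29.5,38]])@rot(p[2]).T+[p[0],p[1],0]))
```

```text
shift [-1.033  2.57  35.848] turn [-0.    -0.001 -0.   ] F [-0.384  0.237  0.305] t 1.9
[[250.563 311.5  ]
 [334.512 311.618]
 [341.649 168.444]
 [245.177 168.339]]
[[334.512 311.618]
 [418.492 311.736]
 [438.163 168.549]
 [341.649 168.444]]
[[418.492 311.736]
 [502.504 311.855]
 [534.718 168.654]
 [438.163 168.549]]
```

View pics/w1.png

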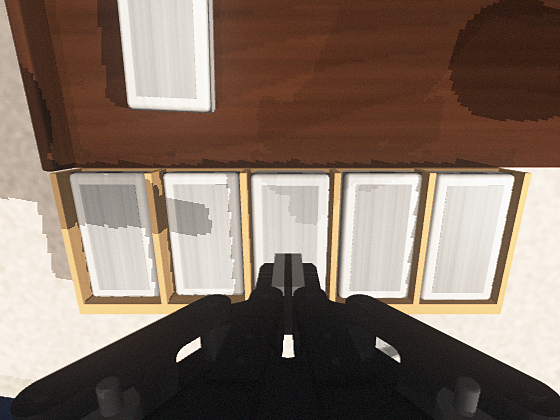

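The wrist view confirms the fit: fingertips at (288,260) sit over the middle tin (250–329). The tray tin (columns 118–213) blocks the two bays on the left, y = -59 and -118. The three bays at y = 0, 59 and 118 are clear.

Request:
{"api": "move_arm", "payload": {"fingers": [0, 0, 0, 0, 0, 0], "travel": [[0, 1, 15], [0, 1, 30], [0, 1, 37], [0, 1, 39], [0, 1, 40], [0, 1, 40]], "dr": [[0, 0, 0], [0, 0, 0], [0, 0, 0], [0, 0, 0], [0, 0, 0], [0, 0, 0]]}}

```text
clock: 2.55
position: [610.1, -22.7, 214.6]
ee_rot: [-0.092, 0.996, 0.0, 0.001]
contact_force: [-0.5, -0.2, -0.3]
gripper_width: 0.4
grasp_force: 0.0
```

Request:
{"api": "move_arm", "payload": {"fingers": [0, 0, 0, 0], "travel": [[0, 0, 2], [0, 0, 3], [0, 0, 4], [0, 0, 4]], "dr": [[0, 0, 0], [0, 0, 0], [0, 0, 0], [0, 0, 0]]}}

```text
clock: 2.95
position: [610.1, -22.4, 211.5]
ee_rot: [-0.092, 0.996, -0.0, 0.001]
contact_force: [-3.9, 0.2, 8.2]
gripper_width: -0.1
grasp_force: 4.1
```

Request:
{"api": "move_arm", "payload": {"fingers": [0, 0, 0, 0, 0], "travel": [[0, 0, 0.5], [4, 0, 0.5], [10, 0, 0.5], [16, 0, 0.5], [20, 0, 0.5]], "dr": [[0, 0, 0], [0, 0, 0], [0, 0, 0], [0, 0, 0], [0, 0, 0]]}}

```text
clock: 3.45
position: [591.9, -25.8, 211.5]
ee_rot: [-0.093, 0.996, -0.0, 0.004]
contact_force: [1.7, 0.3, 5.8]
gripper_width: 0.2
grasp_force: 2.7
```

Run:
```python
from h import *
import cv2
goal(48,0,38);s=arm.read_state();print(s['position'])
i=arm.get_image("wrist")
cv2.imwrite("pics/w2.png",cv2.cvtColor(i,cv2.COLOR_RGB2BGR))
```

```text
shift [-18.861   0.902   0.66 ] turn [-0.001  0.008  0.002] F [1.66  0.295 5.807] t 3.45
[591.905 -25.804 211.518]
```

View pics/w2.png

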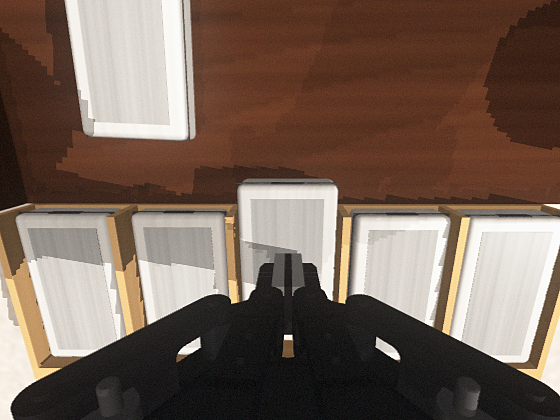

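The middle tin follows the fingers: its front is at row 183, against row 213 for its neighbours. I'll keep dragging.

Request:
{"api": "move_arm", "payload": {"fingers": [0, 0, 0, 0, 0, 0], "travel": [[6, 0, 0.3], [12, 0, 0.3], [18, 0, 0.3], [24, 0, 0.3], [30, 0, 0.3], [36, 0, 0.4]], "dr": [[0, 0, 0], [0, 0, 0], [0, 0, 0], [0, 0, 0], [0, 0, 0], [0, 0, 0]]}}

```text
clock: 4.1
position: [556.9, -32.3, 211.3]
ee_rot: [-0.093, 0.996, -0.0, 0.004]
contact_force: [1.6, 0.4, 6.3]
gripper_width: -0.1
grasp_force: 3.0
```

Request:
{"api": "move_arm", "payload": {"fingers": [0, 0, 0, 0, 0], "travel": [[6, 0, 0.4], [12, 0, 0.7], [18, 0, 0.9], [24, 0, 1.1], [30, 0, 1.3]], "dr": [[0, 0, 0], [0, 0, 0], [0, 0, 0], [0, 0, 0], [0, 0, 0]]}}

```text
clock: 4.6
position: [528.2, -37.6, 210.5]
ee_rot: [-0.093, 0.996, 0.0, 0.006]
contact_force: [2.5, 0.7, 8.7]
gripper_width: 0.1
grasp_force: 4.5
```

Request:
{"api": "move_arm", "payload": {"fingers": [0, 0, 0, 0, 0, 0], "travel": [[6, 0, 0.4], [12, 0, 1.0], [17, 0, 1.4], [22, 0, 1.4], [26, 0, 1.4], [26, 0, 1.4]], "dr": [[0, 0, 0], [0, 0, 0], [0, 0, 0], [0, 0, 0], [0, 0, 0], [0, 0, 0]]}}

```text
clock: 5.2
position: [502.8, -42.3, 209.4]
ee_rot: [-0.093, 0.996, 0.0, 0.006]
contact_force: [1.9, 1.4, 11.4]
gripper_width: 0.0
grasp_force: 6.0
```

Run:
```python
from h import *
import cv2
goal(48,59,60)
i=arm.get_image("wrist")
cv2.imwrite("pics/w3.png",cv2.cvtColor(i,cv2.COLOR_RGB2BGR))
```

```text
shift [-109.929   59.527  -22.319] turn [-0.001  0.012  0.003] F [ 1.893  1.45  11.442] t 5.2
```

View pics/w3.png

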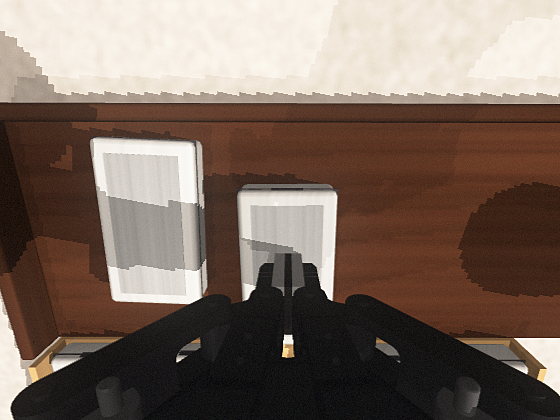

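The tin lies flat on the tray, with its front edge at row 185 and the rim at row 122. It has not slipped under the fingers. Next is bay +59.

Request:
{"api": "move_arm", "payload": {"fingers": [0, 0, 0, 0, 0, 0, 0, 0, 0], "travel": [[0, 0, -12], [0, 0, -30], [-35, 19, -30], [-70, 38, -30], [-105, 57, -30], [-111, 59, -20], [-111, 59, -8], [-111, 59, -6], [-111, 59, -6]], "dr": [[0, 0, 0], [0, 0, 0], [0, 0, 0], [0, 0, 0], [0, 0, 0], [0, 0, 0], [0, 0, 0], [0, 0, 0], [0, 0, 0]]}}

```text
clock: 6.15
position: [596.9, 34.4, 211.1]
ee_rot: [-0.091, 0.996, -0.0, -0.002]
contact_force: [-0.1, 0.1, -0.6]
gripper_width: 0.0
grasp_force: 0.0
```

Run:
```python
from h import *
goal(48,59,38)
```

```text
shift [-2.975  1.677  0.048] turn [-0.    -0.003 -0.001] F [-0.095  0.116 -0.601] t 6.15
```

Request:
{"api": "move_arm", "payload": {"fingers": [0, 0, 0], "travel": [[0, 0, 1], [0, 0, 2], [0, 0, 2]], "dr": [[0, 0, 0], [0, 0, 0], [0, 0, 0]]}}

```text
clock: 6.45
position: [597.9, 35.0, 210.5]
ee_rot: [-0.092, 0.996, 0.0, 0.0]
contact_force: [-0.2, -0.4, -0.6]
gripper_width: 0.5
grasp_force: 0.0
```

Request:
{"api": "move_arm", "payload": {"fingers": [0, 0, 0], "travel": [[0, 0, 1.5], [0, 0, 2.5], [0, 0, 2.5]], "dr": [[0, 0, 0], [0, 0, 0], [0, 0, 0]]}}

```text
clock: 6.75
position: [598.1, 35.3, 207.6]
ee_rot: [-0.092, 0.996, -0.0, -0.0]
contact_force: [-1.1, -1.0, -0.2]
gripper_width: -0.1
grasp_force: 0.0
```

Request:
{"api": "move_arm", "payload": {"fingers": [0, 0, 0, 0], "travel": [[0, 0, 1.2], [0, 0, 2.4], [0, 0, 2.4], [0, 0, 2.4]], "dr": [[0, 0, 0], [0, 0, 0], [0, 0, 0], [0, 0, 0]]}}

```text
clock: 7.15
position: [598.2, 35.3, 207.5]
ee_rot: [-0.092, 0.996, -0.0, 0.0]
contact_force: [-3.7, 0.7, 12.6]
gripper_width: -0.3
grasp_force: 5.9
```

Request:
{"api": "move_arm", "payload": {"fingers": [0, 0, 0, 0, 0, 0, 0, 0, 0], "travel": [[3, 0, 0], [9, 0, 0], [15, 0, 0], [21, 0, 0], [27, 0, 0], [33, 0, 0], [39, 0, 0], [45, 0, 0], [50, 0, 0]], "dr": [[0, 0, 0], [0, 0, 0], [0, 0, 0], [0, 0, 0], [0, 0, 0], [0, 0, 0], [0, 0, 0], [0, 0, 0], [0, 0, 0]]}}

```text
clock: 8.05
position: [551.0, 26.8, 207.5]
ee_rot: [-0.093, 0.996, 0.0, 0.004]
contact_force: [2.2, 0.4, 7.5]
gripper_width: -0.3
grasp_force: 3.3
```

Request:
{"api": "move_arm", "payload": {"fingers": [0, 0, 0, 0, 0, 0], "travel": [[6, 0, 0.3], [12, 0, 0.5], [18, 0, 0.7], [24, 0, 0.9], [30, 0, 1.1], [36, 0, 1.3]], "dr": [[0, 0, 0], [0, 0, 0], [0, 0, 0], [0, 0, 0], [0, 0, 0], [0, 0, 0]]}}

```text
clock: 8.65
position: [516.2, 20.5, 206.5]
ee_rot: [-0.093, 0.996, 0.001, 0.005]
contact_force: [3.8, 0.6, 7.5]
gripper_width: -0.0
grasp_force: 4.0
```

Request:
{"api": "move_arm", "payload": {"fingers": [0, 0, 0, 0, 0, 0], "travel": [[6, 0, 0.4], [12, 0, 0.9], [17, 0, 1.2], [22, 0, 1.2], [26, 0, 1.2], [26, 0, 1.2]], "dr": [[0, 0, 0], [0, 0, 0], [0, 0, 0], [0, 0, 0], [0, 0, 0], [0, 0, 0]]}}

```text
clock: 9.25
position: [490.5, 15.7, 205.5]
ee_rot: [-0.093, 0.996, 0.001, 0.005]
contact_force: [1.6, 0.4, 10.8]
gripper_width: -0.3
grasp_force: 5.3
```

Run:
```python
from h import *
import cv2
goal(48,118,45)
i=arm.get_image("wrist")
cv2.imwrite("pics/w4.png",cv2.cvtColor(i,cv2.COLOR_RGB2BGR))
```

```text
shift [-111.184   59.302  -11.373] turn [0.    0.01  0.002] F [ 1.563  0.419 10.834] t 9.25
```

View pics/w4.png

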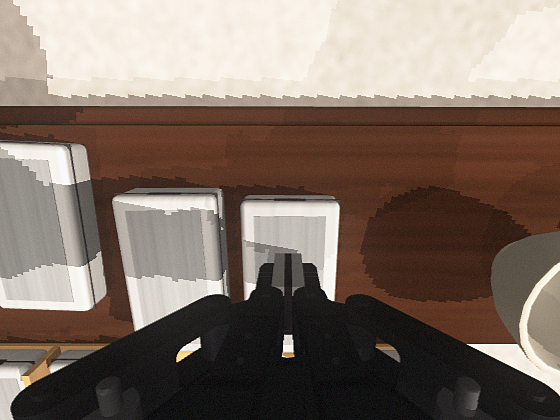

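The second tin lies flat on the tray beside the first, with its front edge at row 195. The bowl at column 500 and beyond is clear. Last is bay +118.

Request:
{"api": "move_arm", "payload": {"fingers": [0, 0, 0, 0, 0, 0, 0, 0, 0, 0], "travel": [[0, 0, -12], [0, 0, -32], [-35, 19, -32], [-70, 38, -32], [-105, 57, -32], [-111, 58, -20], [-111, 58, -10], [-111, 58, -8], [-111, 58, -8], [-111, 58, -8]], "dr": [[0, 0, 0], [0, 0, 0], [0, 0, 0], [0, 0, 0], [0, 0, 0], [0, 0, 0], [0, 0, 0], [0, 0, 0], [0, 0, 0], [0, 0, 0]]}}

```text
clock: 10.3
position: [585.7, 91.3, 210.7]
ee_rot: [-0.091, 0.996, -0.0, -0.001]
contact_force: [0.3, -0.1, -0.0]
gripper_width: 0.1
grasp_force: 0.0
```

Run:
```python
from h import *
goal(48,118,38)
```

```text
shift [-3.582  2.631 -0.326] turn [-0.    -0.001 -0.001] F [ 0.294 -0.13  -0.042] t 10.3
```

Request:
{"api": "move_arm", "payload": {"fingers": [0, 0, 0, 0], "travel": [[-1, 1, 1], [-1, 1, 2.2], [-1, 1, 2.2], [-1, 1, 2.2]], "dr": [[0, 0, 0], [0, 0, 0], [0, 0, 0], [0, 0, 0]]}}

```text
clock: 10.7
position: [587.2, 93.1, 209.5]
ee_rot: [-0.092, 0.996, -0.0, 0.0]
contact_force: [-2.3, -0.1, 5.1]
gripper_width: 0.2
grasp_force: 2.7
```

Contact with the lid at about 36.5 mm. I'll press slightly more and drag.

Request:
{"api": "move_arm", "payload": {"fingers": [0, 0, 0, 0, 0, 0, 0, 0, 0, 0], "travel": [[0, 0, 1], [3, 0, 1.2], [9, 0, 1.2], [15, 0, 1.2], [21, 0, 1.2], [27, 0, 1.2], [33, 0, 1.2], [39, 0, 1.2], [45, 0, 1.2], [50, 0, 1.2]], "dr": [[0, 0, 0], [0, 0, 0], [0, 0, 0], [0, 0, 0], [0, 0, 0], [0, 0, 0], [0, 0, 0], [0, 0, 0], [0, 0, 0], [0, 0, 0]]}}

```text
clock: 11.7
position: [539.8, 84.8, 209.5]
ee_rot: [-0.092, 0.996, 0.001, 0.004]
contact_force: [1.7, 0.2, 5.2]
gripper_width: 0.2
grasp_force: 2.2
```

Request:
{"api": "move_arm", "payload": {"fingers": [0, 0, 0, 0, 0, 0], "travel": [[6, 0, 0.5], [12, 0, 0.8], [18, 0, 1.0], [24, 0, 1.2], [30, 0, 1.4], [36, 0, 1.6]], "dr": [[0, 0, 0], [0, 0, 0], [0, 0, 0], [0, 0, 0], [0, 0, 0], [0, 0, 0]]}}

```text
clock: 12.3
position: [505.3, 78.6, 208.5]
ee_rot: [-0.093, 0.996, 0.001, 0.005]
contact_force: [3.2, 0.4, 9.5]
gripper_width: 0.1
grasp_force: 4.4
```

Request:
{"api": "move_arm", "payload": {"fingers": [0, 0, 0, 0, 0, 0], "travel": [[6, 0, 0.4], [12, 0, 0.9], [17, 0, 1.2], [22, 0, 1.2], [26, 0, 1.2], [26, 0, 1.2]], "dr": [[0, 0, 0], [0, 0, 0], [0, 0, 0], [0, 0, 0], [0, 0, 0], [0, 0, 0]]}}

```text
clock: 12.9
position: [479.6, 74.0, 207.5]
ee_rot: [-0.093, 0.996, 0.001, 0.005]
contact_force: [1.7, 1.3, 11.4]
gripper_width: -0.0
grasp_force: 5.8
```

Request:
{"api": "move_arm", "payload": {"fingers": [0, 0, 0, 0, 0, 0, 0, 0, 0, 0], "travel": [[0, 0, -10], [0, 0, -30], [0, 0, -60], [0, 0, -100], [0, 0, -140], [0, 0, -170], [0, -40, -170], [0, -80, -170], [0, -100, -170], [0, -100, -170]], "dr": [[0, 0, 0], [0, 0, 0], [0, 0, 0], [0, 0, 0], [0, 0, 0], [0, 0, 0], [0, 0, 0], [0, 0, 0], [0, 0, 0], [0, 0, 0]]}}

```text
clock: 13.9
position: [495.0, -27.5, 374.4]
ee_rot: [-0.09, 0.996, -0.0, -0.001]
contact_force: [0.1, -0.5, 0.4]
gripper_width: -0.1
grasp_force: 0.0
```

Run:
```python
from h import *
import cv2
i=arm.get_image("wrist");print(arm.read_state()['contact_force'])
cv2.imwrite("pics/w5.png",cv2.cvtColor(i,cv2.COLOR_RGB2BGR))
m=arm.camera_model("wrist");p=np.loadtxt("pose.txt")
print("edge z12, and x=-45:",proj(m,np.array([[x,y,12] for x in(0,-45,-135) for y in(-60,0,60,118)])@rot(p[2]).T+[p[0],p[1],0]))
```

```text
[-0.571  0.385 -0.832]
edge z12, and x=-45: [[224.484 250.113]
 [274.992 250.059]
 [325.512 250.004]
 [374.361 249.952]
 [222.171 213.554]
 [274.484 213.493]
 [326.811 213.431]
 [377.407 213.372]
 [217.009 131.989]
 [273.35  131.911]
 [329.708 131.833]
 [384.203 131.757]]
```

View pics/w5.png

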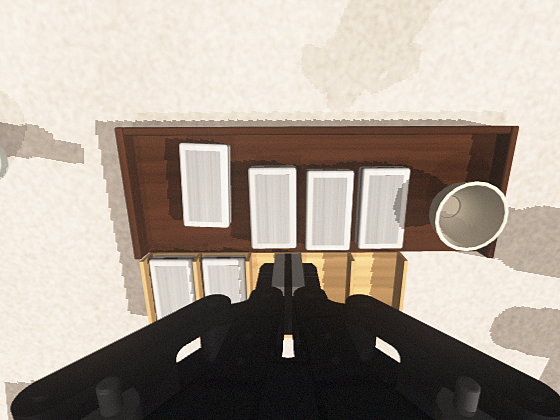

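All four tins are on the tray and the two left-hand bays are still full. The rear lid edges lie at rows 247–249, close to the tray edge at row 250–254, so I'll measure that in tray coordinates.

Run:
```python
from h import *
m=arm.camera_model("wrist");p=np.loadtxt("pose.txt")
for n,uv,z in(("M",[[248,168],[296,168],[297,248],[251,249]],36),("59",[[306,171],[354,170],[351,249],[306,250]],32.5),("118",[[363,168],[411,168],[404,247],[359,248]],34.5),("tray",[[179,144],[228,143],[230,225],[183,227]],34),("edge",[[145,257],[248,253],[404,252]],14)):
    print(n,((back(m,uv,z)-[p[0],p[1],0])@rot(p[2]))[:,:2].round(1).tolist())
```

```text
M [[-99.6, -25.2], [-99.5, 23.7], [-12.2, 25.3], [-11.1, -25.3]]
59 [[-96.0, 34.2], [-97.0, 83.7], [-9.5, 85.6], [-8.4, 35.5]]
118 [[-99.3, 92.4], [-99.2, 141.5], [-12.6, 143.4], [-11.5, 93.9]]
tray [[-123.4, -93.9], [-124.3, -44.6], [-38.1, -47.3], [-35.9, -98.4]]
edge [[7.9, -154.6], [2.9, -31.9], [1.8, 152.6]]
```

```bash
python3 -c "
from bench import arm
print(arm.job_done())"
```

```text
the job is handed in; nothing more can be done
None
```

I slid the tins from bays y = 0, 59 and 118 onto the tray, making four there with centres about 53–55 mm inside its open edge for the new three; contact readings peaked at about 13 N, the other two tins were left untouched in their bays, and the job is handed in (no verdict returned).

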